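# Seat and screw the grain mill's hopper to its mark

### The job

Put the grain mill back together: the square beech hopper lies on its side, so stand it upright on the table on its foot and let go of it, then take it again from above and seat it fully down on the mill's brass carrier with its windowed face over the carrier's red line. Screw hopper and carrier clockwise (seen from above) until the windowed face points straight at the red mark on the mill's top; there is no stop there, so watch it. Let go, leaving the hopper seated, and leave the other things on the table where they are.

Things in the scene. Friction and masses are not known exactly. Their poses are not given: they have to be found in the camera images.
- hopper: Square beech hopper, 56 x 56 mm outside with flat walls, 120 mm long, about 280 g, open at the mouth, lying on its side at the start; stands safely on its foot. Origin: centre of the foot's underside, on the long axis. x runs along the axis from foot to mouth; z points out of the windowed face (amber window, red stripe, red bar on the rim), which is up at the start.
- hopper_face (a point): Point on the outside of the hopper's windowed face, on the red stripe, 28 mm from the axis and 30 mm above the foot.
- hopper_socket (a point): Mouth of the free corner of the socket in the hopper's foot, between its +y and +z walls, 17.5 mm from the axis along each. The socket is 46 x 46 mm inside and 22 mm deep; its other three corners are filled with 6.5 mm blocks, so that the carrier's key fits only here.
- mill: Compact grain mill, a fixed beech block 150 x 150 mm, 130 mm high. Origin: centre of its underside, below the carrier's axis; z up; its front with the flour chute and the red mark is at -x.
- mill_mark (a point): Centre of the red mark (22 mm long) on the mill's top, 62.5 mm in front of (-x in the mill's frame) the carrier's axis.
- carrier: Threaded carrier on top of the mill: brass disc, 100 mm across. Origin: centre of the disc's upper face, on its vertical axis; the seated hopper's foot rests on this face (about 140 mm above the table). x points along its red line, z up. Turning it clockwise takes about 0.15 N m and lowers it 1.6 mm per radian; it stays where it is left. A steel centring boss (44 mm across, 18 mm high, bevelled) stands on it.
- carrier_key (a point): Top of the carrier's key, 8 x 8 mm, 9 mm above the disc, at x = +17.5, y = -17.5 mm in the carrier's frame. The hopper seats only with its windowed face towards the red line (a few degrees of play); turned otherwise it rides 9 mm high on the key.
- carrier_line (a point): Outer end of the carrier's red line, on the disc's upper face, 48 mm from the axis. At the start it is about 2 to 3 rad short of the mark in the clockwise sense (seen from above); the thread goes on about 1.6 rad past the mark and also runs back.
- jar: Bystander: glass storage jar with flip-top lid, 92 mm across, 150 mm high, origin under its centre.
- pitcher: Bystander: white ceramic pitcher, 88 mm across, 115 mm high, origin under its centre.
- rolling_pin: Bystander: beech rolling pin, 44 mm thick, 370 mm long along its y, origin under its centre.
- pastry_wheel: Bystander: steel pastry wheel with a wooden handle, lying along its x, 180 mm long, 25 mm high, origin under its middle.
- mug: Bystander: white mug, 80 mm across, 90 mm high, handle at its +y, origin under its centre.
Not all that is in view belongs to the job. Several things look just like the hopper: the one meant starts nearest to the robot's base. There is more than one size of the mill; the one meant has the size given above.

How it is judged:
On the way, in this order (a step that is already met when the one before it is completed fails the run):
1. the hopper stands upright on the table on its foot, let go (angle between hopper's own x axis and vertical below 0.08 rad and height (world z) of hopper below 0.006 m and contact force between each of the fingers, the arm and hopper below 0.05 N), for 0.2 s.
2. the hopper is seated fully down on the carrier, on the key, its windowed face still well short of the mark (more than a quarter turn) (z of hopper in the frame of carrier between -0.004 and 0.004 m and horizontal distance between hopper and carrier below 0.005 m and angle between hopper's own x axis and vertical below 0.07 rad and x of hopper_face in the frame of mill above 0 m), for 0.2 s.
At the end, for the whole second after the job is handed in: The hopper is seated on the carrier (foot within 4 mm of the disc, within 5 mm of its axis, upright within 0.07 rad), its windowed face points at the mill's red mark within 0.12 rad (7 degrees), it is at rest and let go (z of hopper in the frame of carrier between -0.004 and 0.004 m and horizontal distance between hopper and carrier below 0.005 m and angle between hopper's own x axis and vertical below 0.07 rad and angle between the z axis of hopper and the x axis of mill, either way round below 0.12 rad and x of hopper_face in the frame of mill below -0.02 m and linear speed of hopper below 0.02 m/s and angular speed of hopper below 0.1 rad/s and contact force between each of the fingers, the arm and hopper below 0.05 N); the robot touches nothing.
It fails at once if one of the other things (jar, pitcher, rolling pin, pastry wheel, mug) is pushed more than 30 mm away (distance of any of jar, pitcher, rolling_pin, pastry_wheel, mug from where it was at the start of the episode above 0.03 m).
It also fails if it takes over 72 s, if anything falls off the work surface, if the arm or the gripper's body presses on something with over 40 N, if the wrist force passes 120 N, or if a joint passes its speed limit or range.

### The arm

A 7-joint arm with a two-finger parallel gripper is mounted at the origin on the work surface. World frame = base frame: x ahead of the robot, y to its left, z up, the work surface at z = 0. Lengths are in m, angles in rad, forces in N, time in s.
With the tool pointing down it reaches from about 0.425 to 0.875 m from the base axis. Payload 4.7 kg.
Tool frame: the origin (TCP) lies between the finger pads; the fingertips stand 14 mm ahead of it and the grasp point (between the pads) lies 5 mm behind it; z points along the fingers, y is the line along which they close (so a half turn about z gives the same grasp; the last joint's range is limited). The gripper opens to 87 mm and grips with 3 to 60 N. Pads are 19 mm wide; open, the fingers measure 117 mm over their backs; the gripper's body (75 mm by 190 mm) begins 51 mm behind the grasp point.
Start: joints at [-1.264, 0.321, -0.07, 1.45, 0.023, 1.371, -0.057], TCP at [0.188, 0.622, 0.237] pointing down, gripper open.
Joint ranges: [-2.86, 2.86], [-0.3, 2.09], [-1.38, 1.24], [0.06, 2.45], [-1.56, 4.7], [0.09, 2.05], [-2.69, 2.69]. Speed limits (rad/s): [2.57, 2.57, 3.14, 3.14, 3.14, 3.14, 3.14].

### API

Orientations are given as a rotation vector (axis times angle).
In Python, from bench import ctrl gives the robot as it stands.
- The arm moves only by the tool step_arm, never from a script. Its argument "commands" is a list of rows, each an object with "travel": the shift along the tool's x, y, z in m, a list of three; "turn": the turn, a rotation vector about the tool's x, y, z in degrees, a list of three. A call has 1 to 5 rows; each row is the pose to reach, as a shift and turn from the pose commanded when the call began, along the tool's axes at that moment; what a row does not reach only later rows make up. A row lasts 1/10 s, in which the tool goes at most 50 mm and 8.59 degrees, less where a joint would pass 70% of its speed; a pose out of reach is approached as far as the arm can. A call with a gripper value outside its range is refused whole. "gripper" is the opening, from 0 (shut) to 1 (fully open), set as the call begins (left out, the last holds). The fingers move at their own pace and stop on an object; "force" is the grip in N (left out, the last holds). Time passes only in rows, so rows that repeat a pose let the fingers close. It gives the time, the measured TCP pose, the force, the opening and the grip force at its end, in the units of the state.
- ctrl.get_state(): the state, without advancing time (a new reading comes with each control period).
- ctrl.get_image(name): name is "side" or "top" or "wrist"; returns the picture (400x640x3 uint8, red, green, blue); there is no depth.
- ctrl.camera_model(name): a dict with "fx", "fy", "cx", "cy" (pixels), "R" (3x3) and "t" (3): a world point X has camera coordinates R X + t; the wrist camera has in their place "T_tool_cam" (4x4, takes a point from camera to tool coordinates, whose origin is the TCP and whose axes are the flange's). Camera axes: x right, y down, z forward; pixel columns grow to the right and rows downward; lengths in m; the calibration is good to about 2 mm. A picture is of the moment at which its call begins: read the wrist's pose just before it. camera_model takes no time and is no camera call.
- ctrl.close_job(): hands the job in; it is judged then, once.
The state is a dict: "time": time; "joint_positions": joint angles; "qd": joint speeds; "joint_torque": joint torques, N m; "position": TCP position; "tool_rot": TCP orientation; "ft_force": force on the tool from outside, world axes, zero at the start; "torque": the same for the moment, N m; "grip_width": opening from 0.0 (shut) to 1.0 (fully open); "grip_force": force on a finger pad.
Only numpy, scipy, OpenCV 4.12 (cv2) and the standard library are available. Lean on these libraries where they do the work, as an engineer would, in place of code of your own. Each camera call takes 0.05 s, during which the arm holds its last target. There are 200 camera calls.

## Working session

There is one attempt and no reset: what is moved stays moved. The work goes in short steps, Python scripts to look and compute and a tool call to move; the robot and the scene stay as the last step left them, time stands still between calls to the robot, and variables do not carry over. Pictures are saved under pics/ and viewed, at most 10 in all, crops included, and the job is handed in when it is done.

Besides the shell and the picture viewer there is one more tool, called after "Emit:" as name(argument=value, ...) on one line, values as JSON. step_arm: Moves the arm, as the interface text tells. Its arguments: {"type":"object","properties":{"commands":{"type":"array"},"gripper":{"type":"number"},"force":{"type":"number"}},"required":["commands"]}

```bash
mkdir -p pics; ls
cat > h.py <<'E'
import numpy as np, cv2
from scipy.spatial.transform import Rotation as Ro
from bench import ctrl
def save(n,im): cv2.imwrite('pics/'+n,cv2.cvtColor(im,cv2.COLOR_RGB2BGR))
def cam(name):
    m=ctrl.camera_model(name)
    K=np.array([[m['fx'],0,m['cx']],[0,m['fy'],m['cy']],[0,0,1]])
    if 'R' in m: return K,np.array(m['R']),np.array(m['t'])
    s=ctrl.get_state(); T=np.eye(4);T[:3,:3]=Ro.from_rotvec(s['tool_rot']).as_matrix();T[:3,3]=s['position']
    M=np.linalg.inv(T@np.array(m['T_tool_cam'])); return K,M[:3,:3],M[:3,3]
def ray(c,p):
    K,R,t=c; d=R.T@np.linalg.inv(K)@np.array([p[0],p[1],1.]); return -R.T@t,d
def onz(c,p,z):
    o,d=ray(c,p); return o+d*(z-o[2])/d[2]
def tri(c1,p1,c2,p2):
    o1,d1=ray(c1,p1);o2,d2=ray(c2,p2)
    s=np.linalg.lstsq(np.c_[d1,-d2],o2-o1,rcond=None)[0]
    a,b=o1+s[0]*d1,o2+s[1]*d2; return (a+b)/2,np.linalg.norm(a-b)
def proj(c,X):
    K,R,t=c; q=K@(R@np.array(X)+t); return q[:2]/q[2]
E
python3 - <<'E'
from h import *
a=ctrl.get_image('top');b=ctrl.get_image('side')
np.save('top.npy',a);np.save('side.npy',b)
save('top.png',a);save('side.png',b)
s=ctrl.get_state();print(s['time'],s['position'],s['tool_rot'],s['ft_force'])
for n in('top','side'):
    K,R,t=cam(n);print(n,K[0,0],-R.T@t,R.T[:,2])
print(ctrl.camera_model('wrist'))
E
```

```text
pics
0.1 [0.1875077  0.62187836 0.23557685] [-4.58198264e-01 -3.10781180e+00  2.66373555e-03] [-0.92249173  0.52488909 -0.44239128]
top 385.47436602219017 [0.3184315  0.09191766 1.29156964] [ 0.17568052  0.00700237 -0.98442233]
side 382.118787585144 [-0.15567592 -0.61084089  0.97820267] [ 0.51379666  0.54314161 -0.66408598]
{'fx': 280.23821209446487, 'fy': 280.23821209446487, 'cx': 321.5528003944222, 'cy': 203.11308690032638, 'T_tool_cam': array([[ 4.67253113e-04, -9.69262724e-01, -2.46027548e-01,
         6.73106706e-02],
       [ 9.99998758e-01,  8.23240058e-04, -1.34409082e-03,
        -4.62698021e-04],
       [ 1.50531686e-03, -2.46026614e-01,  9.69261904e-01,
        -1.47892172e-01],
       [ 0.00000000e+00,  0.00000000e+00,  0.00000000e+00,
         1.00000000e+00]])}
```

View pics/top.png

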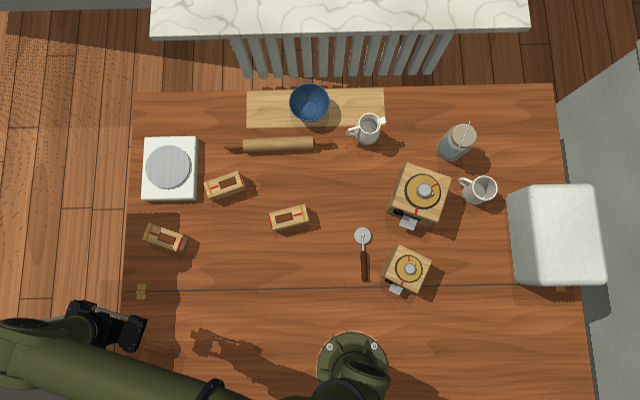

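View pics/side.png

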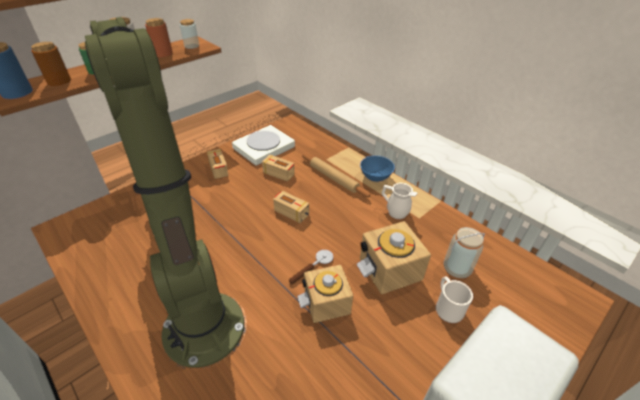

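Three hopper look-alikes show in the top view at about (225,186), (289,217) and (165,237). There are two mills, at (420,195) and (408,269). Next I'll measure base distances and mill sizes and make an enlarged composite crop.

Run:
```python
from h import *
a=np.load('top.npy');c=cam('top');cs=cam('side')
for n,p in dict(A=(225,186),B=(289,217),C=(165,237)).items():
    X=onz(c,p,.056);print(n,X.round(3),np.hypot(*X[:2]).round(3),'side px',proj(cs,X).round())
print('boss px/heights')
for n,p,q in (('big',(425,190),(397,239)),('small',(410,269),(328,280))):
    X,e=tri(c,p,cs,q);print(n,X.round(3),e.round(4))
h=cv2.cvtColor(a,cv2.COLOR_RGB2HSV)
f=lambda x0,y0,w,hh,k:cv2.resize(a[y0:y0+hh,x0:x0+w],None,fx=k,fy=k,interpolation=cv2.INTER_CUBIC)
out=np.zeros((600,800,3),np.uint8)
l=f(262,197,60,40,6);out[:240,:360]=l
l=f(378,240,60,60,6);out[240:600,:360]=l
l=f(378,158,80,80,5);out[:400,400:800]=l
l=f(140,165,110,40,3);out[410:530,400:730]=l
save('c1.png',out)
```

```text
A [0.585 0.401 0.056] 0.709 side px [278. 164.]
B [0.478 0.191 0.056] 0.515 side px [291. 201.]
C [0.422 0.59  0.056] 0.725 side px [217. 159.]
boss px/heights
big [ 0.538 -0.225  0.151] 0.0023
small [ 0.306 -0.175  0.115] 0.0003
```

View pics/c1.png

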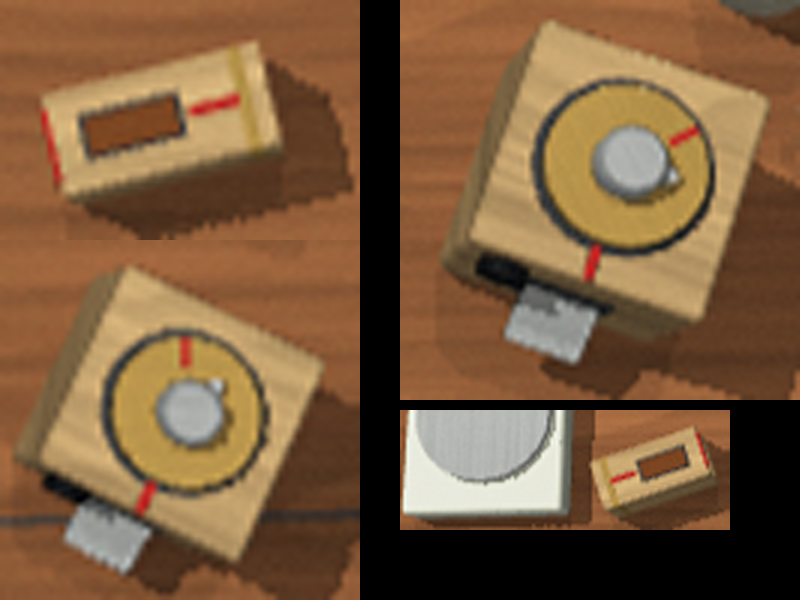

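The crop confirms candidate B at top (289,217): window and red stripe up, mouth with the red bar to the left (+y), foot to the right. It is nearest the base at 0.515 m, against 0.709 m for A (225,186) and 0.725 m for C (165,237). The mill meant is the big one at (420,195), whose boss top at about 0.151–0.158 m fits 140+18 mm; the other, at 0.115 m, is too low. Next I'll go over the hopper for the wrist camera.

```bash
cat >> h.py <<'E'
def down(xang,tilt=0):
    "tool pointing down, tool x at world angle xang (deg), then turned tilt deg about tool y"
    a=np.radians(xang);x=np.array([np.cos(a),np.sin(a),0]);z=np.array([0,0,-1.])
    return Ro.from_matrix(np.c_[x,np.cross(z,x),z])*Ro.from_euler('y',tilt,degrees=True)
def plan(p,R,s=None):
    s=s or ctrl.get_state();C=Ro.from_rotvec(s['tool_rot'])
    tr=C.inv().apply(np.array(p)-s['position']);tu=(C.inv()*R).as_rotvec(degrees=True)
    print('travel mm',(tr*1000).round(1),'turn',tu.round(2),'rows',np.ceil(max(np.linalg.norm(tr)/.05,np.linalg.norm(tu)/8.59)))
E
python3 -c "
from h import *
plan([.47,.19,.235],down(104))"
```

```text
travel mm [-395.1 -332.     1.2] turn [-9.000e-02  5.000e-02  5.923e+01] rows 11.0
```

Emit:
step_arm(commands=[{"travel": [-0.045,-0.0375,0],"turn": [0,0,0]},{"travel": [-0.08,-0.0665,0],"turn": [0,0,0]},{"travel": [-0.12,-0.1,0],"turn": [0,0,0]},{"travel": [-0.16,-0.133,0],"turn": [0,0,0]},{"travel": [-0.185,-0.155,0],"turn": [0,0,0]}])

```text
time: 0.6
position: [0.3217, 0.4176, 0.2363]
tool_rot: [0.461, 3.107, -0.001]
ft_force: [0.9, 0.1, 0.7]
grip_width: 1.002
grip_force: 0.0
```

Emit:
step_arm(commands=[{"travel": [-0.035,-0.03,0],"turn": [0,0,6]},{"travel": [-0.07,-0.06,0],"turn": [0,0,12]},{"travel": [-0.105,-0.09,0],"turn": [0,0,18]},{"travel": [-0.14,-0.12,0],"turn": [0,0,24]},{"travel": [-0.175,-0.15,0],"turn": [0,0,30]}])

```text
time: 1.1
position: [0.4448, 0.2245, 0.2364]
tool_rot: [-1.253, -2.881, -0.0]
ft_force: [0.8, 0.5, -0.1]
grip_width: 1.003
grip_force: 0.0
```

```bash
python3 -c "
from h import *
s=ctrl.get_state();print(s['time'],s['position'],np.round(s['joint_positions'],2))
plan([.47,.19,.235],down(104))"
```

```text
1.1 [0.44477502 0.22454925 0.23640009] [-0.8  -0.01  0.28  1.83  0.    1.32  0.23]
travel mm [-42.5  -5.1   1.4] turn [-0.000e+00 -1.000e-02  2.898e+01] rows 4.0
```

Emit:
step_arm(commands=[{"travel": [-0.02,-0.005,0],"turn": [0,0,8]},{"travel": [-0.04,-0.005,0],"turn": [0,0,16]},{"travel": [-0.0425,-0.005,0],"turn": [0,0,24]},{"travel": [-0.0425,-0.005,0],"turn": [0,0,29]},{"travel": [-0.0425,-0.005,0],"turn": [0,0,29]}])

```text
time: 1.6
position: [0.4696, 0.1917, 0.2362]
tool_rot: [-1.93, -2.479, 0.001]
ft_force: [-0.6, -0.1, 0.5]
grip_width: 1.002
grip_force: 0.0
```

Run:
```python
from h import *
s=ctrl.get_state();print(s['time'],s['position'],s['tool_rot'],np.round(s['joint_positions'],2))
c=cam('wrist');a=ctrl.get_image('wrist');np.savez('w1.npz',a=a,K=c[0],R=c[1],t=c[2]);save('w1.png',a)
```

```text
1.6 [0.46960638 0.19171174 0.23616585] [-1.92988286e+00 -2.47853613e+00  1.00717937e-03] [-0.76  0.01  0.32  1.81 -0.    1.32 -0.19]
```

View pics/w1.png

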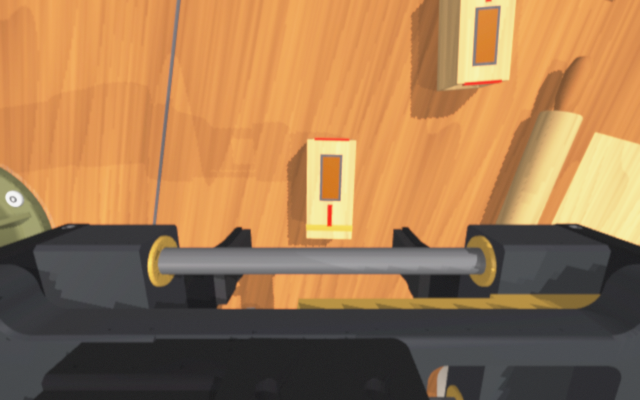

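The wrist view shows the hopper ahead of the fingers: amber window at (331,178), red rim bar at (332,138), red stripe at (330,214) and foot band at (329,229).

```bash
cat >> h.py <<'E'
def red(a):
    h=cv2.cvtColor(a,cv2.COLOR_RGB2HSV).astype(int);return (((h[...,0]<5)|(h[...,0]>173))&(h[...,1]>180)&(h[...,2]>110)).astype(np.uint8)
def blobs(m,box,mn=6):
    x0,y0,x1,y1=box;n,l,st,ce=cv2.connectedComponentsWithStats(m[y0:y1,x0:x1])
    return [(ce[i]+[x0,y0],st[i,4],st[i,:4]+[x0,y0,0,0]) for i in range(1,n) if st[i,4]>=mn]
E
python3 - <<'E'
from h import *
w=np.load('w1.npz');cw=(w['K'],w['R'],w['t']);a=w['a'];top=np.load('top.npy');ct=cam('top');cs=cam('side');sd=np.load('side.npy')
def amber(a,lo=(5,150,60),hi=(14,255,235)):return cv2.inRange(cv2.cvtColor(a,cv2.COLOR_RGB2HSV),lo,hi)
print('hsv',[cv2.cvtColor(i,cv2.COLOR_RGB2HSV)[y,x] for i,x,y in((a,331,178),(top,284,218),(a,200,150),(a,345,200))])
B=dict(w=(300,130,362,245),t=(266,200,312,235))
for n,im,c in(('w',a,cw),('t',top,ct)):
    for r in blobs(red(im),B[n],3): print(n,'red',r[0].round(1),r[1],r[2],onz(c,r[0],.056).round(4))
# dark frame of window: enclosed region centre
for n,im,c in(('w',a,cw),('t',top,ct)):
    x0,y0,x1,y1=B[n];h=cv2.cvtColor(im,cv2.COLOR_RGB2HSV)[y0:y1,x0:x1]
    for y in range(0,y1-y0,4):print(n,y+y0,' '.join('%d'%v for v in h[y,::4,0]),'|',' '.join('%d'%v for v in h[y,::4,1]))
E
```

```text
hsv [array([ 15, 213, 212], dtype=uint8), array([ 12, 188, 121], dtype=uint8), array([ 13, 161, 217], dtype=uint8), array([ 26,  86, 247], dtype=uint8)]
w red [339. 139.] 7 [336 139   7   1] [0.4736 0.2531 0.056 ]
w red [329.  215.2] 56 [328 206   3  19] [0.4854 0.1625 0.056 ]
t red [297.6 214.1] 10 [294 213   8   3] [0.487  0.1632 0.056 ]
t red [269. 217.] 3 [269 216   1   3] [0.4795 0.2558 0.056 ]
t red [270. 221.] 3 [270 220   1   3] [0.4665 0.2525 0.056 ]
t red [271. 225.] 3 [271 224   1   3] [0.4535 0.2493 0.056 ]
w 130 14 14 14 15 14 15 15 15 15 15 14 14 15 14 14 14 | 159 160 161 158 158 158 158 158 157 158 159 159 157 161 161 160
w 134 14 13 13 14 14 14 14 14 14 14 14 15 15 14 14 14 | 160 162 161 158 160 159 161 159 159 159 161 158 158 160 160 159
w 138 14 13 15 16 5 5 6 6 6 7 7 8 9 14 14 15 | 163 161 143 138 199 199 198 193 192 193 191 187 178 155 160 160
w 142 13 13 25 25 24 25 25 25 25 25 26 26 25 24 17 15 | 162 160 93 88 92 88 92 91 87 87 83 86 87 94 132 157
w 146 13 13 25 25 24 25 25 25 26 27 28 27 27 24 17 15 | 161 157 93 89 92 88 87 87 83 73 74 78 81 93 137 156
w 150 12
[... 2809 characters left out ...]
15 12 12 | 154 159 158 159 156 156 152 154 161 128 159 158
t 208 12 12 12 12 12 15 18 19 18 20 13 12 | 158 156 158 158 161 131 115 110 111 141 143 156
t 212 12 15 18 19 18 19 17 18 20 20 18 12 | 156 132 115 112 110 110 105 108 102 152 114 162
t 216 12 18 18 12 12 12 12 12 19 20 19 12 | 155 111 106 154 188 185 191 139 108 142 110 157
t 220 13 3 19 12 12 9 18 18 18 18 19 12 | 157 193 112 189 190 126 107 112 111 111 111 157
t 224 12 10 18 18 18 18 18 18 18 14 13 12 | 158 173 111 112 112 114 113 115 111 142 158 152
t 228 13 13 18 18 19 15 11 13 12 13 12 12 | 160 158 109 115 108 139 154 157 165 162 159 154
t 232 13 13 12 12 12 11 11 11 13 12 12 12 | 157 160 156 147 154 151 164 163 163 160 158 157
```

Run:
```python
from h import *
w=np.load('w1.npz');cw=(w['K'],w['R'],w['t']);a=w['a'];top=np.load('top.npy');ct=cam('top')
print('stripe',tri(cw,(329,215.2),ct,(297.6,214.1)))
x0,y0,x1,y1=300,130,362,245
h=cv2.cvtColor(a,cv2.COLOR_RGB2HSV)[y0:y1,x0:x1].astype(int)
m=((h[...,0]>=20)&(h[...,0]<=30)|(h[...,0]<9)).astype(np.uint8)
c=max(cv2.findContours(m,0,2)[0],key=cv2.contourArea)
q=cv2.approxPolyDP(cv2.convexHull(c),4,True)[:,0]+[x0,y0];print(q.tolist())
P=np.array([onz(cw,p,.056) for p in q]);print(P.round(4))
hull=cv2.convexHull(c)[:,0]+[x0,y0];W=np.array([onz(cw,p+np.array([.0,.0]),.056)[:2] for p in hull],np.float32)
print(cv2.minAreaRect(W*1000))
```

```text
stripe (array([0.48587676, 0.16311952, 0.05883939]), np.float64(0.0014874749184119655))
[[353, 140], [351, 237], [307, 237], [307, 140]]
[[0.4894 0.2559 0.056 ]
 [0.5191 0.1417 0.056 ]
 [0.466  0.1282 0.056 ]
 [0.4385 0.243  0.056 ]]
((478.4902038574219, 192.8416748046875), (56.85576248168945, 121.85121154785156), 13.430702209472656)
```

Run:
```python
from h import *
R=down(103.4,-35);u=np.array([-.2317,.9728,0]);C=np.array([.4785,.1928,.028])
G=C+.025*u+R.apply([0,0,.005]);print(G)
plan(G-R.apply([0,0,.10]),R)
```

```text
[0.47337213 0.21433019 0.02390424]
travel mm [ 78.1  10.3 130.4] turn [  0.25 -34.99   0.91] rows 5.0
```

Emit:
step_arm(commands=[{"travel": [0.018,0.002,0.026],"turn": [0,-8,0]},{"travel": [0.034,0.004,0.052],"turn": [0,-16,0]},{"travel": [0.05,0.007,0.08],"turn": [0.2,-24,0.5]},{"travel": [0.068,0.01,0.11],"turn": [0.2,-32,0.9]},{"travel": [0.078,0.0103,0.1304],"turn": [0.25,-35,0.9]}])

```text
time: 2.15
position: [0.4574, 0.2745, 0.1022]
tool_rot: [1.61, 2.059, -0.516]
ft_force: [-0.1, 0.2, 0.6]
grip_width: 0.999
grip_force: 0.0
```

Run:
```python
from h import *
s=ctrl.get_state();print(s['time'],np.round(s['joint_positions'],2))
plan([.4734,.2143,.0239],down(103.4,-35))
```

```text
2.15 [-1.03  0.44  0.17  1.72  0.42  1.39 -0.79]
travel mm [-5.8  1.4 99.9] turn [0.05 0.19 0.53] rows 3.0
```

Emit:
step_arm(commands=[{"travel": [0,0,0],"turn": [0,0,0]}])

```text
time: 2.25
position: [0.4565, 0.2731, 0.1008]
tool_rot: [1.609, 2.061, -0.521]
ft_force: [-0.4, -0.2, 0.2]
grip_width: 1.0
grip_force: 0.0
```

Run:
```python
from h import *
plan([.4734,.2143,.0239],down(103.4,-35))
```

```text
travel mm [-5.6  3.1 98.1] turn [-0.17  0.23  0.68] rows 2.0
```

Emit:
step_arm(commands=[{"travel": [-0.005,0.002,0.03],"turn": [0,0,0.5]},{"travel": [-0.005,0.002,0.06],"turn": [0,0,0.5]},{"travel": [-0.005,0.002,0.085],"turn": [0,0,0.5]},{"travel": [-0.005,0.002,0.098],"turn": [0,0,0.5]},{"travel": [-0.005,0.002,0.098],"turn": [0,0,0.5]}])

```text
time: 2.75
position: [0.4767, 0.2094, 0.029]
tool_rot: [1.634, 2.041, -0.511]
ft_force: [-0.6, -0.1, 0.6]
grip_width: 0.999
grip_force: 0.0
```

Run:
```python
from h import *
plan([.4734,.2143,.0239],down(103.4,-35));print(ctrl.get_state()['ft_force'])
save('s2.png',ctrl.get_image('side')[100:260,180:400].repeat(3,0).repeat(3,1))
```

```text
travel mm [ 7.4 -2.2  1.1] turn [-0.17  0.06 -0.69] rows 1.0
[-0.59941359 -0.05130689  0.60705808]
```

View pics/s2.png

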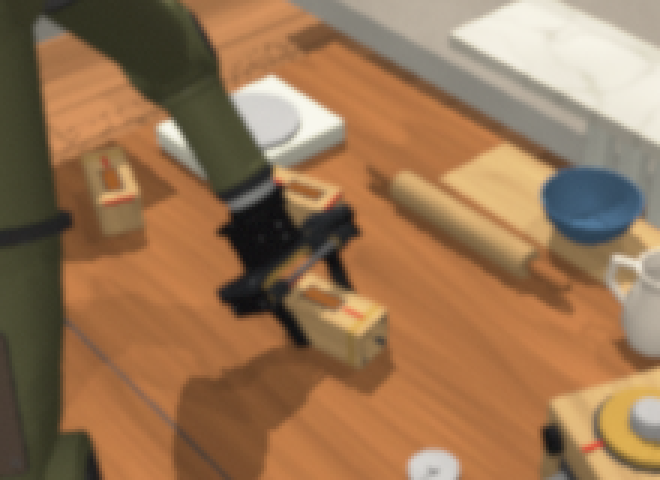

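The fingers straddle the hopper (crop around (310,310)) and nothing touches. I'll correct the small offset and close.

Emit:
step_arm(commands=[{"travel": [0.005,-0.002,0.001],"turn": [0,0,-0.5]},{"travel": [0.005,-0.002,0.001],"turn": [0,0,-0.5]}])

```text
time: 3.0
position: [0.4736, 0.2171, 0.0256]
tool_rot: [1.622, 2.054, -0.508]
ft_force: [-0.5, -0.3, 0.4]
grip_width: 1.001
grip_force: 0.0
```

Emit:
step_arm(commands=[{"travel": [0,0,0],"turn": [0,0,0]},{"travel": [0,0,0],"turn": [0,0,0]},{"travel": [0,0,0],"turn": [0,0,0]},{"travel": [0,0,0],"turn": [0,0,0]},{"travel": [0,0,0],"turn": [0,0,0]}], gripper=0.4, force=40)

```text
time: 3.5
position: [0.4738, 0.215, 0.0251]
tool_rot: [1.623, 2.051, -0.511]
ft_force: [-0.2, 1.2, 1.0]
grip_width: 0.642
grip_force: 40.0
```

Run:
```python
from h import *
s=ctrl.get_state();print({k:np.round(s[k],3) for k in('position','ft_force','grip_width','grip_force','joint_positions')})
R=Ro.from_rotvec(s['tool_rot']);C=np.array([.4785,.1928,.028]);u=np.array([-.2317,.9728,0])
print('grasp rel centre (u,z):',(s['position']-R.apply([0,0,.005])-C)@u,s['position'][2]-R.apply([0,0,.005])[2])
print(R.as_matrix().round(3))
```

```text
{'position': array([0.474, 0.215, 0.025]), 'ft_force': array([-0.232,  1.231,  1.046]), 'grip_width': np.float64(0.642), 'grip_force': np.float64(40.0), 'joint_positions': array([-0.976,  0.486,  0.195,  1.843,  0.451,  1.203, -0.803])}
grasp rel centre (u,z): 0.025563084945257934 0.029190923059060292
[[-0.188  0.973  0.133]
 [ 0.797  0.23  -0.558]
 [-0.573  0.001 -0.819]]
```

Emit:
step_arm(commands=[{"travel": [-0.02,0,-0.03],"turn": [0,0,0]},{"travel": [-0.046,0,-0.065],"turn": [0,0,0]},{"travel": [-0.069,0,-0.098],"turn": [0,0,0]},{"travel": [-0.069,0,-0.098],"turn": [0,8,0]},{"travel": [-0.069,0,-0.098],"turn": [0,15,0]}])

```text
time: 4.0
position: [0.474, 0.2165, 0.146]
tool_rot: [1.77, 2.241, -0.302]
ft_force: [0.5, -0.4, -2.8]
grip_width: 0.639
grip_force: 40.0
```

Emit:
step_arm(commands=[{"travel": [0,0,0],"turn": [0,8,0]},{"travel": [0,0,0],"turn": [0,16,0]},{"travel": [0,0,0],"turn": [0,24,0]},{"travel": [0,0,0],"turn": [0,32,0]},{"travel": [0,0,0],"turn": [0,40,0]}])

```text
time: 4.5
position: [0.474, 0.2142, 0.1458]
tool_rot: [-1.767, -2.234, -0.32]
ft_force: [-1.3, 0.4, -3.9]
grip_width: 0.642
grip_force: 40.0
```

Emit:
step_arm(commands=[{"travel": [0,0,0],"turn": [0,8,0]},{"travel": [0,0,0],"turn": [0,16,0]},{"travel": [0,0,0],"turn": [0,24,0]},{"travel": [0,0,0],"turn": [0,32,0]},{"travel": [0,0,0],"turn": [0,35,0]}])

```text
time: 5.0
position: [0.4737, 0.2116, 0.1421]
tool_rot: [-1.422, -1.785, -0.738]
ft_force: [-0.1, -0.3, -3.7]
grip_width: 0.643
grip_force: 40.0
```

Emit:
step_arm(commands=[{"travel": [0,0,0],"turn": [0,0,0]},{"travel": [0,0,0],"turn": [0,0,0]}])

```text
time: 5.2
position: [0.4736, 0.2145, 0.1443]
tool_rot: [-1.418, -1.793, -0.736]
ft_force: [0.5, 0.6, -1.8]
grip_width: 0.64
grip_force: 40.0
```

Run:
```python
from h import *
s=ctrl.get_state();print({k:np.round(s[k],3) for k in('position','ft_force','grip_width','grip_force','joint_positions')})
R=Ro.from_rotvec(s['tool_rot']);print(R.as_matrix().round(3))
R0=Ro.from_rotvec([1.623,2.051,-.511]);X=(R*R0.inv()).apply([-.2317,.9728,0]);print('hopper x',X)
save('s3.png',ctrl.get_image('side')[80:280,200:440].repeat(3,0).repeat(3,1))
```

```text
{'position': array([0.474, 0.214, 0.144]), 'ft_force': array([ 0.475,  0.607, -1.829]), 'grip_width': np.float64(0.64), 'grip_force': np.float64(39.999), 'joint_positions': array([-0.244,  0.365,  0.367,  1.958, -1.008,  1.456,  0.822])}
[[-0.132  0.973 -0.189]
 [ 0.56   0.23   0.796]
 [ 0.818 -0.    -0.575]]
hopper x [-0.0015638   0.0012713   1.00001033]
```

View pics/s3.png

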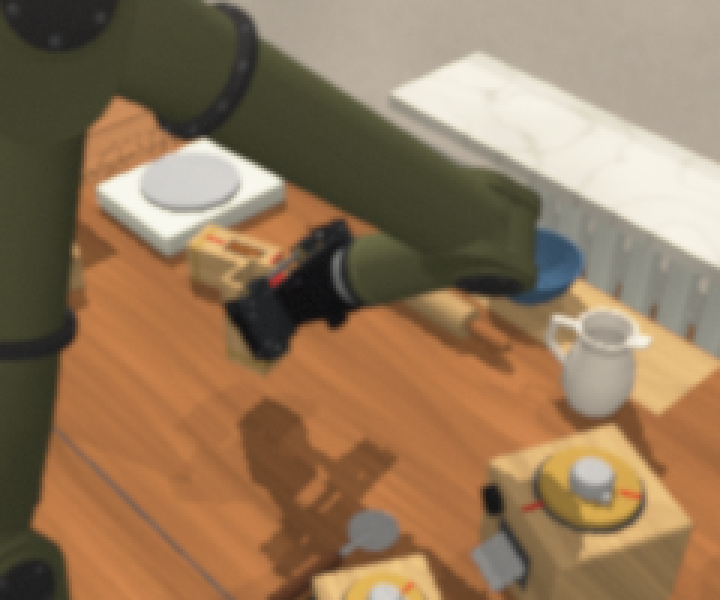

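The hopper is held upright about 60 mm above the table, clear of everything around it (crop around (255,320)). Lowering now.

Emit:
step_arm(commands=[{"travel": [-0.02,0,0.014],"turn": [0,0,0]},{"travel": [-0.036,0,0.0253],"turn": [0,0,0]},{"travel": [-0.044,0,0.031],"turn": [0,0,0]},{"travel": [-0.046,0,0.0323],"turn": [0,0,0]},{"travel": [-0.047,0,0.033],"turn": [0,0,0]}])

```text
time: 5.75
position: [0.474, 0.2152, 0.0883]
tool_rot: [-1.416, -1.793, -0.739]
ft_force: [-0.1, 0.0, -2.0]
grip_width: 0.642
grip_force: 40.0
```

Emit:
step_arm(commands=[{"travel": [0,0,0],"turn": [0,0,0]},{"travel": [-0.0008,0,0.0006],"turn": [0,0,0]},{"travel": [-0.0016,0,0.0012],"turn": [0,0,0]},{"travel": [-0.0024,0,0.0018],"turn": [0,0,0]}])

```text
time: 6.15
position: [0.4739, 0.2148, 0.0848]
tool_rot: [-1.417, -1.792, -0.739]
ft_force: [1.3, -0.1, -2.4]
grip_width: 0.645
grip_force: 40.0
```

Emit:
step_arm(commands=[{"travel": [-0.0008,0,0.0006],"turn": [0,0,0]},{"travel": [-0.0016,0,0.0012],"turn": [0,0,0]}])

```text
time: 6.35
position: [0.4738, 0.2148, 0.0834]
tool_rot: [-1.416, -1.791, -0.74]
ft_force: [-1.6, -4.6, 6.1]
grip_width: 0.64
grip_force: 40.0
```

Emit:
step_arm(commands=[{"travel": [-0.0008,0,0.0006],"turn": [0,0,0]},{"travel": [-0.0008,0,0.0006],"turn": [0,0,0]}])

```text
time: 6.55
position: [0.4739, 0.2148, 0.0834]
tool_rot: [-1.415, -1.79, -0.741]
ft_force: [-2.1, -3.4, 7.7]
grip_width: 0.643
grip_force: 40.0
```

On the table. Letting go and backing off along the tool axis.

Emit:
step_arm(commands=[{"travel": [0,0,0],"turn": [0,0,0]},{"travel": [0,0,0],"turn": [0,0,0]},{"travel": [0,0,0],"turn": [0,0,0]},{"travel": [0,0,0],"turn": [0,0,0]},{"travel": [0,0,0],"turn": [0,0,0]}], gripper=1.0)

```text
time: 7.05
position: [0.4736, 0.215, 0.0814]
tool_rot: [-1.417, -1.792, -0.738]
ft_force: [0.3, -0.7, -0.8]
grip_width: 0.971
grip_force: 0.0
```

Emit:
step_arm(commands=[{"travel": [0,0,-0.02],"turn": [0,0,0]},{"travel": [0,0,-0.06],"turn": [0,0,0]},{"travel": [0,0,-0.1],"turn": [0,0,0]},{"travel": [0,0,-0.14],"turn": [0,0,0]},{"travel": [0.06,0,-0.17],"turn": [0,0,0]}])

```text
time: 7.55
position: [0.4989, 0.105, 0.2083]
tool_rot: [-1.43, -1.785, -0.733]
ft_force: [1.2, 0.8, 0.8]
grip_width: 0.998
grip_force: 0.0
```

Run:
```python
from h import *
s=ctrl.get_state();print({k:np.round(s[k],3) for k in('time','position','ft_force','grip_width','joint_positions')})
plan([.50,.05,.30],down(103.4))
```

```text
{'time': np.float64(7.55), 'position': array([0.499, 0.105, 0.208]), 'ft_force': array([1.219, 0.794, 0.773]), 'grip_width': np.float64(0.998), 'joint_positions': array([-0.12 ,  0.37 ,  0.453,  1.808, -0.91 ,  1.673,  0.81 ])}
travel mm [ 43.8 -11.7 -96.8] turn [ -0.07 -54.79  -0.73] rows 7.0
```

Emit:
step_arm(commands=[{"travel": [0.009,-0.002,-0.02],"turn": [0,-8,0]},{"travel": [0.018,-0.005,-0.04],"turn": [0,-16,0]},{"travel": [0.027,-0.007,-0.06],"turn": [0,-24,0]},{"travel": [0.036,-0.01,-0.08],"turn": [0,-32,0]},{"travel": [0.044,-0.0115,-0.097],"turn": [0,-40,0]}])

```text
time: 8.05
position: [0.5, 0.0537, 0.3052]
tool_rot: [-1.822, -2.299, -0.24]
ft_force: [-0.4, 0.6, -1.3]
grip_width: 1.001
grip_force: 0.0
```

Emit:
step_arm(commands=[{"travel": [0,0,0],"turn": [0,-8,0]},{"travel": [0,0,0],"turn": [0,-15,-0.7]},{"travel": [0,0,0],"turn": [0,-15,-0.7]}])

```text
time: 8.35
position: [0.4986, 0.0601, 0.3035]
tool_rot: [1.922, 2.484, 0.005]
ft_force: [0.6, 0.7, -0.9]
grip_width: 0.998
grip_force: 0.0
```

Run:
```python
from h import *
a=ctrl.get_image('top');np.save('top2.npy',a);b=ctrl.get_image('side');np.save('side2.npy',b)
s=ctrl.get_state();print({k:np.round(s[k],3) for k in('time','position','joint_positions')})
T=np.load('top.npy');ct=cam('top');cs=cam('side')
h=cv2.cvtColor(T,cv2.COLOR_RGB2HSV)
m=cv2.inRange(h,(0,0,100),(179,45,255))
for b in blobs(m,(400,170,450,215),20):print('boss',b,onz(ct,b[0],.158).round(4))
for b in blobs(red(T),(385,160,460,225),3):print('red',b[0].round(1),b[1],onz(ct,b[0],.14).round(4))
plan([.555,-.30,.30],down(103.4))
```

```text
{'time': np.float64(8.45), 'position': array([0.499, 0.055, 0.303]), 'joint_positions': array([-0.493, -0.031,  0.325,  1.717,  0.007,  1.453,  0.077])}
boss (array([423.87820513, 189.63461538]), np.int32(156), array([417, 183,  16,  14])) [ 0.5387 -0.2212  0.158 ]
red [434.4 184.9] 8 [ 0.5563 -0.259   0.14  ]
red [415.9 210. ] 12 [ 0.4803 -0.198   0.14  ]
travel mm [-358.2  -32.     1.7] turn [ 0.07 -0.13  0.65] rows 8.0
```

Emit:
step_arm(commands=[{"travel": [-0.04,-0.004,0],"turn": [0,0,0]},{"travel": [-0.085,-0.008,0],"turn": [0,0,0]},{"travel": [-0.13,-0.012,0],"turn": [0,0,0]},{"travel": [-0.175,-0.016,0],"turn": [0,0,0]},{"travel": [-0.205,-0.019,0],"turn": [0,0,0]}])

```text
time: 8.95
position: [0.5294, -0.1553, 0.3025]
tool_rot: [1.945, 2.467, 0.002]
ft_force: [0.8, -0.8, -0.3]
grip_width: 1.001
grip_force: 0.0
```

Emit:
step_arm(commands=[{"travel": [-0.045,-0.004,0],"turn": [0,0,0]},{"travel": [-0.09,-0.008,0],"turn": [0,0,0]},{"travel": [-0.13,-0.011,0],"turn": [0,0,0]},{"travel": [-0.153,-0.013,0],"turn": [0,0,0]},{"travel": [-0.153,-0.013,0],"turn": [0,0,0]}])

```text
time: 9.45
position: [0.5521, -0.3075, 0.3018]
tool_rot: [1.948, 2.464, -0.002]
ft_force: [0.6, -0.2, 0.8]
grip_width: 1.001
grip_force: 0.0
```

Emit:
step_arm(commands=[{"travel": [0,0,0],"turn": [0,0,0]},{"travel": [0,0,0],"turn": [0,0,0]}])

```text
time: 9.65
position: [0.5549, -0.2997, 0.3025]
tool_rot: [1.934, 2.475, 0.004]
ft_force: [0.4, 0.3, -0.7]
grip_width: 1.001
grip_force: 0.0
```

Run:
```python
from h import *
s=ctrl.get_state();print({k:np.round(s[k],3) for k in('time','position','joint_positions')})
c=cam('wrist');a=ctrl.get_image('wrist');np.savez('w2.npz',a=a,K=c[0],R=c[1],t=c[2]);save('w2.png',a)
```

```text
{'time': np.float64(9.65), 'position': array([ 0.555, -0.3  ,  0.303]), 'joint_positions': array([-0.059,  0.29 ,  0.653,  1.422, -0.178,  1.488,  0.832])}
```

View pics/w2.png

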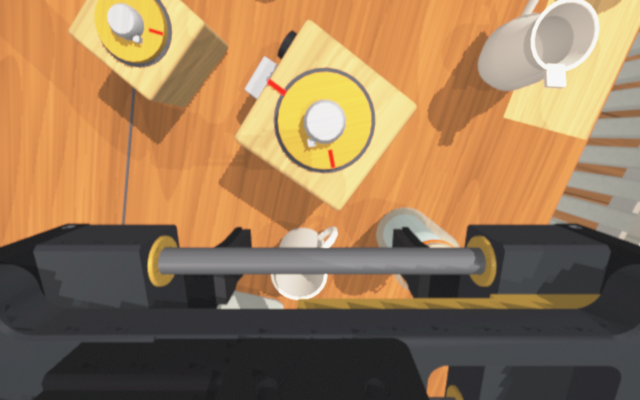

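The wrist view shows the mill fully: carrier disc centre about (325,120), boss (324,121), red line (331,158) and red mark (276,87).

Run:
```python
from h import *
w=np.load('w2.npz');cw=(w['K'],w['R'],w['t']);a=w['a'];ct=cam('top');T=np.load('top.npy')
def fit(im,box,lo,hi):
    m=cv2.inRange(cv2.cvtColor(im,cv2.COLOR_RGB2HSV),lo,hi);mm=np.zeros_like(m);x0,y0,x1,y1=box;mm[y0:y1,x0:x1]=m[y0:y1,x0:x1]
    c=max(cv2.findContours(mm,0,2)[0],key=cv2.contourArea);h=cv2.convexHull(c);return cv2.fitEllipse(h)
def col(im,x,y):print(cv2.cvtColor(im,cv2.COLOR_RGB2HSV)[y,x])
col(a,350,110);col(a,395,110);col(T,415,185);col(T,445,180);col(a,324,121)
ew=fit(a,(270,60,382,178),(20,170,120),(32,255,255))
et=fit(T,(400,165,448,214),(14,140,100),(30,255,255))
print(ew,et);X,e=tri(cw,ew[0],ct,et[0]);print('disc',X.round(4),e.round(4))
bw=fit(a,(295,95,350,142),(0,0,150),(179,40,255));print('boss',bw)
print('boss tri',tri(cw,bw[0],ct,(424.3,190)))
for z in(.138,.14):print('disc at z',z,onz(cw,ew[0],z).round(4),onz(ct,et[0],z).round(4))
print('bossW at .158',onz(cw,bw[0],.158).round(4))
rw=[b for b in blobs(red(a),(260,70,380,180),5)];rt=blobs(red(T),(385,160,460,225),3)
for b in rw:print(b[0].round(1),b[1],[onz(cw,b[0],z).round(4)[:2].tolist() for z in(.13,.14)])
line=max(rw,key=lambda b:b[0][1]);mark=max(rw,key=lambda b:-b[0][0])
print('line tri',tri(cw,line[0],ct,rt[0][0]),'mark tri',tri(cw,mark[0],ct,rt[1][0]))
C=onz(cw,ew[0],.14)[:2];L=onz(cw,line[0],.14)[:2];M=onz(cw,mark[0],.13)[:2]
an=lambda v:np.degrees(np.arctan2(v[1],v[0]));print('L',an(L-C),np.hypot(*(L-C)),'M',an(M-C),np.hypot(*(M-C)))
# mill yaw from top square
m=cv2.inRange(cv2.cvtColor(a,cv2.COLOR_RGB2HSV),(18,60,150),(32,255,255));m[:,:230]=0;m[215:]=0;m[:,420:]=0
c=max(cv2.findContours(m,0,2)[0],key=cv2.contourArea);q=cv2.approxPolyDP(cv2.convexHull(c),6,True)[:,0];P=np.array([onz(cw,p,.13)[:2] for p in q]);print(q.tolist(),P.round(3).tolist());print(cv2.minAreaRect((P*1000).astype(np.float32)))
```

```text
[ 25 161 245]
[ 25  91 246]
[ 20 152 184]
[ 18 111 189]
[  0   2 240]
((322.6605529785156, 146.3721923828125), (4.16733980178833, 12.332793235778809), 83.42906188964844) ((422.8155212402344, 190.86318969726562), (31.616147994995117, 32.975914001464844), 122.89158630371094)
disc [ 0.5496 -0.2497  0.0554] 0.0127
boss ((324.3389587402344, 121.0022201538086), (41.07517623901367, 42.140167236328125), 9.623851776123047)
boss tri (array([ 0.53854683, -0.22394479,  0.15249426]), np.float64(0.0002601068988780798))
disc at z 0.138 [ 0.5432 -0.2498  0.138 ] [ 0.5389 -0.2232  0.138 ]
disc at z 0.14 [ 0.5432 -0.2497  0.14  ] [ 0.5385 -0.2227  0.14  ]
bossW at .158 [ 0.5384 -0.2242  0.158 ]
[276.3  87. ] 80 [[0.4802, -0.2018], [0.482, -0.2028]]
[331.2 158.6] 33 [[0.556, -0.261], [0.5555, -0.2602]]
line tri (array([ 0.55614865, -0.26001564,  0.13788461]), np.float64(0.0013554114047059547)) mark tri (array([ 0.48100966, -0.20112577,  0.13014008]), np.float64(0.001978813464245396))
L -40.65003716476595 0.016212425425982772 M 142.72303957730347 0.07908082561999312
[[307, 20], [416, 106], [339, 209], [236, 138]] [[0.497, -0.132], [0.631, -0.184], [0.58, -0.316], [0.447, -0.265]]
((538.6843872070312, -224.1065216064453), (141.8408203125, 143.35203552246094), 68.80062866210938)
```

```bash
python3 -c "
from h import *
plan([.488,.154,.30],down(103.4))"
```

```text
travel mm [455.9  44.9   3.4] turn [ 0.15 -0.08  0.65] rows 10.0
```

Emit:
step_arm(commands=[{"travel": [0.04,0.004,0],"turn": [0,0,0]},{"travel": [0.085,0.008,0],"turn": [0,0,0]},{"travel": [0.13,0.012,0],"turn": [0,0,0]},{"travel": [0.175,0.017,0],"turn": [0,0,0]},{"travel": [0.22,0.022,0],"turn": [0,0,0]}])

```text
time: 10.2
position: [0.5225, -0.0782, 0.3034]
tool_rot: [1.93, 2.477, 0.006]
ft_force: [0.5, 0.9, -0.7]
grip_width: 1.002
grip_force: 0.0
```

Emit:
step_arm(commands=[{"travel": [0.045,0.004,0],"turn": [0,0,0]},{"travel": [0.09,0.009,0],"turn": [0,0,0]},{"travel": [0.135,0.013,0],"turn": [0,0,0]},{"travel": [0.18,0.018,0.001],"turn": [0,0,0]},{"travel": [0.22,0.022,0.002],"turn": [0,0,0.6]}])

```text
time: 10.7
position: [0.4899, 0.141, 0.3015]
tool_rot: [1.942, 2.468, 0.006]
ft_force: [0.0, 0.5, 0.3]
grip_width: 0.999
grip_force: 0.0
```

Emit:
step_arm(commands=[{"travel": [0.016,0.001,0.001],"turn": [0,0,0]},{"travel": [0.016,0.001,0.001],"turn": [0,0,0]},{"travel": [0.016,0.001,0.001],"turn": [0,0,0]}])

```text
time: 11.0
position: [0.4888, 0.1519, 0.3001]
tool_rot: [1.946, 2.463, 0.002]
ft_force: [0.3, -0.8, -0.4]
grip_width: 0.996
grip_force: 0.0
```

Run:
```python
from h import *
s=ctrl.get_state();print({k:np.round(s[k],3) for k in('time','position','joint_positions')})
c=cam('wrist');a=ctrl.get_image('wrist');t=ctrl.get_image('top');np.savez('w3.npz',a=a,K=c[0],R=c[1],t=c[2])
h=np.array([.4745,.212,.12]);p=proj(c,h).astype(int);q=proj(cam('top'),h).astype(int);print(p,q)
o=np.zeros((400,800,3),np.uint8);l=a[p[1]-65:p[1]+65,p[0]-65:p[0]+65];l=cv2.resize(l,(400,400*l.shape[0]//l.shape[1]));o[:l.shape[0],:400]=l[:400]
o[:,400:]=cv2.resize(t[q[1]-40:q[1]+40,q[0]-40:q[0]+40],(400,400),interpolation=2);save('c3.png',o)
```

```text
{'time': np.float64(11.0), 'position': array([0.489, 0.152, 0.3  ]), 'joint_positions': array([-0.62 , -0.007,  0.266,  1.699,  0.003,  1.447, -0.121])}
[321 135] [280 215]
```

View pics/c3.png

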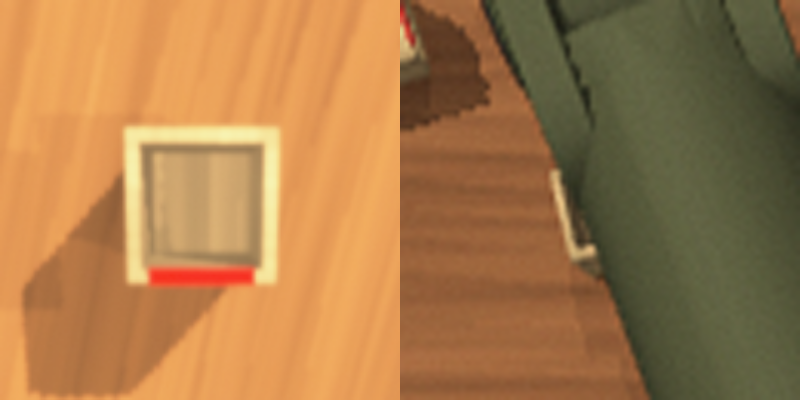

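The hopper stands upright with its red bar towards −u. In the crop the rim spans (125..280, 127..285), which is centred near full pixel (321,135). Next I'll measure its centre and yaw.

Run:
```python
from h import *
w=np.load('w3.npz');cw=(w['K'],w['R'],w['t']);a=w['a']
h=cv2.cvtColor(a,cv2.COLOR_RGB2HSV);m=(cv2.inRange(h,(19,30,225),(35,140,255))|red(a)*255);k=np.zeros_like(m);k[100:170,285:360]=m[100:170,285:360]
c=max(cv2.findContours(k,0,2)[0],key=cv2.contourArea);hu=cv2.convexHull(c)[:,0]
r=cv2.minAreaRect(hu);print(r)
P=np.array([onz(cw,p,.12)[:2] for p in hu],np.float32);R=cv2.minAreaRect(P*1000);print(R)
for z in (.12,):
  rb=max(blobs(red(a),(285,100,360,175),5),key=lambda b:b[1]);print(rb[0],onz(cw,rb[0],z))
plan([R[0][0]/1000,R[0][1]/1000,.12],down(103.4))
```

```text
((321.0, 136.0), (50.0, 50.0), 90.0)
((473.95367431640625, 211.08946228027344), (56.419700622558594, 55.38994216918945), 13.400228500366211)
[321.  159.5] [0.47966215 0.1857675  0.12      ]
travel mm [ 62.2  -1.6 180.2] turn [ 0.15  0.03 -0.19] rows 4.0
```

Emit:
step_arm(commands=[{"travel": [0.031,-0.001,0.04],"turn": [0,0,0]},{"travel": [0.062,-0.0015,0.08],"turn": [0,0,-0.2]},{"travel": [0.062,-0.0015,0.1],"turn": [0,0,-0.2]},{"travel": [0.062,-0.0015,0.1],"turn": [0,0,-0.2]},{"travel": [0.062,-0.0015,0.1],"turn": [0,0,-0.2]}])

```text
time: 11.6
position: [0.4741, 0.2114, 0.2007]
tool_rot: [1.945, 2.464, 0.003]
ft_force: [0.3, -0.4, 0.4]
grip_width: 1.001
grip_force: 0.0
```

```bash
python3 -c "
from h import *
plan([.474,.2115,.085],down(103.4))"
```

```text
travel mm [  0.2  -0.4 115.7] turn [0.16 0.03 0.02] rows 3.0
```

Emit:
step_arm(commands=[{"travel": [0,0,0.04],"turn": [0,0,0]},{"travel": [0,0,0.08],"turn": [0,0,0]},{"travel": [0,0,0.105],"turn": [0,0,0]},{"travel": [0,0,0.1155],"turn": [0,0,0]},{"travel": [0,0,0.1155],"turn": [0,0,0]}])

```text
time: 12.1
position: [0.4741, 0.2124, 0.0849]
tool_rot: [1.944, 2.466, 0.003]
ft_force: [0.2, 0.2, 0.5]
grip_width: 1.001
grip_force: 0.0
```

Emit:
step_arm(commands=[{"travel": [0,0,0],"turn": [0,0,0]},{"travel": [0,0,0],"turn": [0,0,0]},{"travel": [0,0,0],"turn": [0,0,0]},{"travel": [0,0,0],"turn": [0,0,0]},{"travel": [0,0,0],"turn": [0,0,0]}], gripper=0.4, force=45)

```text
time: 12.6
position: [0.4736, 0.2135, 0.085]
tool_rot: [1.942, 2.468, 0.004]
ft_force: [0.4, 0.7, 3.9]
grip_width: 0.639
grip_force: 45.0
```

```bash
python3 -c "
from h import *
s=ctrl.get_state();print(s['position'],Ro.from_rotvec(s['tool_rot']).as_matrix().round(4).tolist(),s['grip_width'],s['ft_force'])
plan([.5384,-.2241,.085+.145+.06],down(115.3))"
```

```text
[0.4736189  0.21354624 0.08495773] [[-0.2352, 0.9719, 0.0031], [0.9719, 0.2352, 0.0011], [0.0003, 0.0032, -1.0]] 0.6388811417191438 [0.40644704 0.72121603 3.88287229]
travel mm [-440.5  -39.3 -205.3] turn [  0.19   0.   -11.7 ] rows 10.0
```

Emit:
step_arm(commands=[{"travel": [0,0,-0.03],"turn": [0,0,0]},{"travel": [0,0,-0.075],"turn": [0,0,0]},{"travel": [0,0,-0.12],"turn": [0,0,0]},{"travel": [-0.02,-0.002,-0.165],"turn": [0,0,0]},{"travel": [-0.045,-0.004,-0.205],"turn": [0,0,0]}])

```text
time: 13.1
position: [0.4789, 0.1692, 0.2912]
tool_rot: [1.938, 2.471, 0.003]
ft_force: [1.2, 0.3, -2.5]
grip_width: 0.64
grip_force: 45.0
```

Emit:
step_arm(commands=[{"travel": [-0.04,-0.0035,0],"turn": [0,0,0]},{"travel": [-0.08,-0.007,0],"turn": [0,0,0]},{"travel": [-0.12,-0.011,0],"turn": [0,0,0]},{"travel": [-0.16,-0.0145,0],"turn": [0,0,0]},{"travel": [-0.2,-0.018,0],"turn": [0,0,0]}])

```text
time: 13.6
position: [0.5086, -0.0316, 0.2889]
tool_rot: [1.942, 2.469, 0.002]
ft_force: [0.5, -0.4, -3.3]
grip_width: 0.638
grip_force: 45.0
```

Emit:
step_arm(commands=[{"travel": [-0.04,-0.0035,0],"turn": [0,0,-3]},{"travel": [-0.08,-0.007,0],"turn": [0,0,-6]},{"travel": [-0.12,-0.01,0],"turn": [0,0,-9]},{"travel": [-0.155,-0.0135,0],"turn": [0,0,-11]},{"travel": [-0.185,-0.016,0],"turn": [0,0,-11.7]}])

```text
time: 14.1
position: [0.5364, -0.2158, 0.2888]
tool_rot: [1.681, 2.653, 0.001]
ft_force: [-0.1, 0.6, -3.4]
grip_width: 0.638
grip_force: 45.0
```

Emit:
step_arm(commands=[{"travel": [0,0,0],"turn": [0,0,0]},{"travel": [0,0,0],"turn": [0,0,0]},{"travel": [0,0,0],"turn": [0,0,0]}])

```text
time: 14.4
position: [0.5371, -0.212, 0.2888]
tool_rot: [1.679, 2.655, 0.003]
ft_force: [0.6, 0.0, -1.3]
grip_width: 0.641
grip_force: 45.0
```

```bash
python3 -c "
from h import *
for i in range(3):
  plan([.5384,-.2241,.25],down(115.3)); ctrl.get_image('side')
s=ctrl.get_state();print(s['joint_positions'].round(2),s['ft_force'],s['grip_width'])"
```

```text
travel mm [-11.5  -4.   38.8] turn [ 0.11 -0.07  0.1 ] rows 1.0
travel mm [-11.6  -4.3  39. ] turn [ 0.12 -0.05  0.14] rows 1.0
travel mm [-11.5  -4.3  39.2] turn [ 0.13 -0.03  0.14] rows 1.0
[-0.23  0.16  0.63  1.58 -0.1   1.44  0.86] [ 0.62073359 -0.25677989 -2.13323824] 0.6456552847381272
```

Emit:
step_arm(commands=[{"travel": [-0.0108,-0.004,0.01],"turn": [0.1,0,0.1]},{"travel": [-0.0108,-0.004,0.025],"turn": [0.1,0,0.1]},{"travel": [-0.0108,-0.004,0.039],"turn": [0.1,0,0.1]},{"travel": [-0.0108,-0.004,0.039],"turn": [0.1,0,0.1]},{"travel": [-0.0108,-0.004,0.039],"turn": [0.1,0,0.1]}])

```text
time: 15.05
position: [0.5378, -0.2247, 0.2495]
tool_rot: [-1.683, -2.652, 0.001]
ft_force: [0.5, 0.0, -2.0]
grip_width: 0.641
grip_force: 45.0
```

Run:
```python
from h import *
a=ctrl.get_image('side');b=ctrl.get_image('side')
plan([.5384,-.2232,.24],down(115.3));plan([.5384,-.2232,.24],down(115.3));print(ctrl.get_state()['ft_force'])
save('s4.png',cv2.resize(b[170:310,330:470],(560,560),interpolation=2))
```

```text
travel mm [ 1.7  0.8 10.7] turn [ 0.05  0.05 -0.09] rows 1.0
travel mm [ 1.7  0.8 10.7] turn [ 0.05  0.05 -0.09] rows 1.0
[ 0.2322067   0.30481677 -2.16435658]
```

View pics/s4.png

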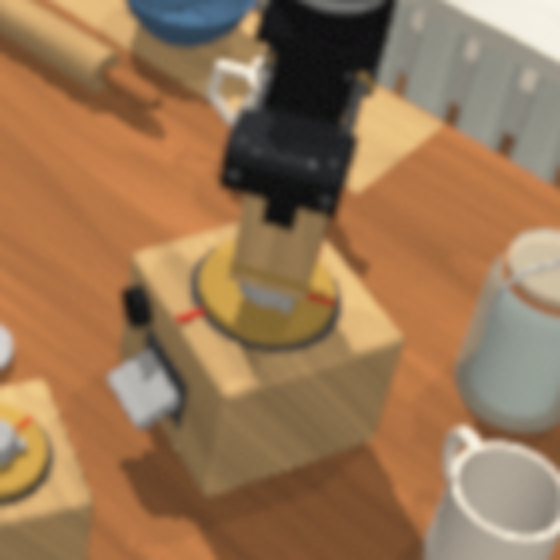

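The hopper hangs just above the boss, with the red line at crop (320,298) on its window side. Lowering slowly.

Emit:
step_arm(commands=[{"travel": [0.001,0.0005,0.002],"turn": [0,0,0]},{"travel": [0.001,0.0005,0.004],"turn": [0,0,0]},{"travel": [0.001,0.0005,0.006],"turn": [0,0,0]},{"travel": [0.001,0.0005,0.008],"turn": [0,0,0]},{"travel": [0.001,0.0005,0.008],"turn": [0,0,0]}])

```text
time: 15.65
position: [0.5379, -0.2239, 0.242]
tool_rot: [1.683, 2.652, -0.0]
ft_force: [0.2, -0.4, -2.2]
grip_width: 0.644
grip_force: 45.0
```

Emit:
step_arm(commands=[{"travel": [0,0,0.0015],"turn": [0,0,0]},{"travel": [0,0,0.003],"turn": [0,0,0]},{"travel": [0,0,0.0045],"turn": [0,0,0]},{"travel": [0,0,0.006],"turn": [0,0,0]},{"travel": [0,0,0.006],"turn": [0,0,0]}])

```text
time: 16.15
position: [0.538, -0.2237, 0.2361]
tool_rot: [1.683, 2.653, 0.001]
ft_force: [0.4, -0.3, -2.7]
grip_width: 0.636
grip_force: 45.0
```

Emit:
step_arm(commands=[{"travel": [0,0,0.001],"turn": [0,0,0]},{"travel": [0,0,0.002],"turn": [0,0,0]},{"travel": [0,0,0.003],"turn": [0,0,0]},{"travel": [0,0,0.004],"turn": [0,0,0]},{"travel": [0,0,0.004],"turn": [0,0,0]}])

```text
time: 16.65
position: [0.5381, -0.2237, 0.2322]
tool_rot: [1.683, 2.653, 0.001]
ft_force: [-0.8, 1.4, -3.2]
grip_width: 0.643
grip_force: 45.0
```

Emit:
step_arm(commands=[{"travel": [0,0,0.001],"turn": [0,0,0]},{"travel": [0,0,0.002],"turn": [0,0,0]},{"travel": [0,0,0.003],"turn": [0,0,0]},{"travel": [0,0,0.003],"turn": [0,0,0]}])

```text
time: 17.05
position: [0.5381, -0.2237, 0.2292]
tool_rot: [1.683, 2.652, 0.001]
ft_force: [-1.3, 2.2, -1.6]
grip_width: 0.643
grip_force: 45.0
```

Emit:
step_arm(commands=[{"travel": [0,0,0.001],"turn": [0,0,0]},{"travel": [0,0,0.002],"turn": [0,0,0]},{"travel": [0,0,0.003],"turn": [0,0,0]},{"travel": [0,0,0.003],"turn": [0,0,0]}])

```text
time: 17.45
position: [0.5381, -0.2237, 0.2261]
tool_rot: [1.683, 2.652, 0.0]
ft_force: [-0.8, 3.2, -1.7]
grip_width: 0.638
grip_force: 45.0
```

Emit:
step_arm(commands=[{"travel": [0,0,0.0005],"turn": [0,0,0]},{"travel": [0,0,0.001],"turn": [0,0,0]},{"travel": [0,0,0.001],"turn": [0,0,0]}])

```text
time: 17.75
position: [0.5381, -0.2238, 0.2253]
tool_rot: [1.683, 2.652, 0.001]
ft_force: [-0.6, 3.4, -1.2]
grip_width: 0.643
grip_force: 45.0
```

Emit:
step_arm(commands=[{"travel": [0,0,0.0005],"turn": [0,0,0]},{"travel": [0,0,0.001],"turn": [0,0,0]},{"travel": [0,0,0.001],"turn": [0,0,0]}])

```text
time: 18.05
position: [0.5381, -0.2238, 0.225]
tool_rot: [1.683, 2.652, 0.001]
ft_force: [-3.0, 4.6, 3.0]
grip_width: 0.637
grip_force: 45.0
```

Emit:
step_arm(commands=[{"travel": [0,0,0.0005],"turn": [0,0,0]},{"travel": [0,0,0.0005],"turn": [0,0,0]}])

```text
time: 18.25
position: [0.5382, -0.2238, 0.2249]
tool_rot: [1.683, 2.652, 0.001]
ft_force: [-4.2, 4.8, 5.5]
grip_width: 0.639
grip_force: 45.0
```

Seated at foot z ≈ 0.140 with light contact. Screwing clockwise, letting it down with the thread.

Emit:
step_arm(commands=[{"travel": [0,0,0.0002],"turn": [0,0,6]},{"travel": [0,0,0.0003],"turn": [0,0,12]},{"travel": [0,0,0.0005],"turn": [0,0,18]},{"travel": [0,0,0.0007],"turn": [0,0,24]},{"travel": [0,0,0.0008],"turn": [0,0,30]}])

```text
time: 18.75
position: [0.5384, -0.2234, 0.2241]
tool_rot: [2.316, 2.122, 0.002]
ft_force: [-2.9, 5.3, 5.5]
grip_width: 0.64
grip_force: 45.0
```

Run:
```python
from h import *
s=ctrl.get_state();print(s['position'].round(4),s['ft_force'].round(1),s['torque'].round(2),np.degrees(np.arctan2(*Ro.from_rotvec(s['tool_rot']).as_matrix()[[1,0],0])),s['joint_positions'].round(2))
```

```text
[ 0.5384 -0.2234  0.2241] [-2.9  5.3  5.5] [1.33 0.99 0.18] 85.01226205967738 [-0.26  0.21  0.7   1.66 -0.14  1.32  0.38]
```

Torque 0.18 N m matches the thread, so the carrier is turning with the hopper. Carrying on.

Emit:
step_arm(commands=[{"travel": [0,0,0.0002],"turn": [0,0,6]},{"travel": [0,0,0.0003],"turn": [0,0,12]},{"travel": [0,0,0.0005],"turn": [0,0,18]},{"travel": [0,0,0.0007],"turn": [0,0,24]},{"travel": [0,0,0.0008],"turn": [0,0,30]}])

```text
time: 19.25
position: [0.5389, -0.2231, 0.2233]
tool_rot: [2.786, 1.451, 0.004]
ft_force: [-1.0, 4.8, 3.9]
grip_width: 0.638
grip_force: 45.0
```

Emit:
step_arm(commands=[{"travel": [0,0,0.0002],"turn": [0,0,6]},{"travel": [0,0,0.0003],"turn": [0,0,12]},{"travel": [0,0,0.0005],"turn": [0,0,18]},{"travel": [0,0,0.0007],"turn": [0,0,24]},{"travel": [0,0,0.0008],"turn": [0,0,30]}])

```text
time: 19.75
position: [0.5398, -0.224, 0.2227]
tool_rot: [3.065, 0.68, 0.006]
ft_force: [0.5, 2.4, 3.5]
grip_width: 0.639
grip_force: 45.0
```

Emit:
step_arm(commands=[{"travel": [0,0,0.0002],"turn": [0,0,6]},{"travel": [0,0,0.0003],"turn": [0,0,12]},{"travel": [0,0,0.0005],"turn": [0,0,18]},{"travel": [0,0,0.0007],"turn": [0,0,24]},{"travel": [0,0,0.0008],"turn": [0,0,30]}])

```text
time: 20.25
position: [0.5395, -0.2249, 0.2219]
tool_rot: [3.137, -0.137, 0.007]
ft_force: [0.6, 2.0, 2.4]
grip_width: 0.641
grip_force: 45.0
```

Run:
```python
from h import *
t=ctrl.get_image('top');sd=ctrl.get_image('side');np.savez('t5.npz',t=t,s=sd)
s=ctrl.get_state();print(s['position'].round(4),s['ft_force'].round(1),s['torque'].round(2),np.degrees(np.arctan2(*Ro.from_rotvec(s['tool_rot']).as_matrix()[[1,0],0])),s['joint_positions'].round(2))
ct=cam('top');cs=cam('side')
for b in blobs(red(t),(385,150,460,225),2):print('top',b[0].round(1),b[1],onz(ct,b[0],.257).round(3),onz(ct,b[0],.137).round(3))
for b in blobs(red(sd),(340,170,450,290),2):print('side',b[0].round(1),b[1],b[2],onz(cs,b[0],.137).round(3))
```

```text
[ 0.5397 -0.2248  0.2219] [1.1 1.1 3.5] [ 0.57 -0.19 -0.06] -4.827500998466051 [-0.43  0.25  0.91  1.67 -0.21  1.31 -1.13]
top [424.  201.5] 2 [ 0.487 -0.192  0.257] [ 0.506 -0.225  0.137]
top [425.  205.5] 2 [ 0.476 -0.194  0.257] [ 0.494 -0.227  0.137]
top [416. 210.] 11 [ 0.464 -0.169  0.257] [ 0.481 -0.199  0.137]
side [396.  215.9] 9 [392 213   9   7] [ 0.625 -0.155  0.137]
```

Emit:
step_arm(commands=[{"travel": [0,0,0.0002],"turn": [0,0,5]},{"travel": [0,0,0.0003],"turn": [0,0,10]},{"travel": [0,0,0.0004],"turn": [0,0,14]},{"travel": [0,0,0.0004],"turn": [0,0,16]},{"travel": [0,0,0.0004],"turn": [0,0,16]}])

```text
time: 20.85
position: [0.5393, -0.2251, 0.2214]
tool_rot: [3.089, -0.564, 0.007]
ft_force: [1.1, 0.4, 5.3]
grip_width: 0.638
grip_force: 45.0
```

Run:
```python
from h import *
s=ctrl.get_state();print(s['position'].round(4),s['ft_force'].round(1),s['torque'].round(2),np.degrees(np.arctan2(*Ro.from_rotvec(s['tool_rot']).as_matrix()[[1,0],0])))
```

```text
[ 0.5393 -0.2251  0.2214] [1.1 0.4 5.3] [ 0.3  -0.15 -0.05] -20.69763928941602
```

Window heading is 159.3° by the tool; the mark is at 159°. Opening, rising straight up, then looking from the side.

Emit:
step_arm(commands=[{"travel": [0,0,0],"turn": [0,0,0]},{"travel": [0,0,0],"turn": [0,0,0]},{"travel": [0,0,0],"turn": [0,0,0]},{"travel": [0,0,0],"turn": [0,0,0]},{"travel": [0,0,0],"turn": [0,0,0]}], gripper=1.0)

```text
time: 21.35
position: [0.5379, -0.2241, 0.22]
tool_rot: [3.09, -0.567, 0.0]
ft_force: [-0.2, 0.1, 0.5]
grip_width: 0.967
grip_force: 0.0
```

Emit:
step_arm(commands=[{"travel": [0,0,-0.02],"turn": [0,0,0]},{"travel": [0,0,-0.05],"turn": [0,0,0]},{"travel": [0,0,-0.09],"turn": [0,0,0]},{"travel": [0,0,-0.13],"turn": [0,0,0]},{"travel": [-0.03,0,-0.16],"turn": [0,0,0]}])

```text
time: 21.85
position: [0.5121, -0.213, 0.3814]
tool_rot: [3.085, -0.566, 0.002]
ft_force: [-0.5, 1.2, 0.8]
grip_width: 1.002
grip_force: 0.0
```

Emit:
step_arm(commands=[{"travel": [-0.04,0,-0.02],"turn": [0,0,0]},{"travel": [-0.06,0,-0.03],"turn": [0,0,0]},{"travel": [-0.06,0,-0.03],"turn": [0,0,0]},{"travel": [-0.06,0,-0.03],"turn": [0,0,0]}])

```text
time: 22.25
position: [0.4541, -0.1919, 0.4104]
tool_rot: [-3.089, 0.565, -0.003]
ft_force: [0.2, 0.2, -0.6]
grip_width: 1.001
grip_force: 0.0
```

Run:
```python
from h import *
s=ctrl.get_state();print({k:np.round(s[k],3) for k in('time','position','ft_force')})
c=cam('wrist');a=ctrl.get_image('wrist');sd=ctrl.get_image('side');np.savez('w6.npz',a=a,K=c[0],R=c[1],t=c[2])
p=proj(c,[.5384,-.2241,.25]).astype(int);print(p)
y0=max(0,p[1]-100);x0=p[0]-100
o=np.zeros((400,800,3),np.uint8);l=a[y0:y0+200,x0:x0+200];o[:2*l.shape[0],:2*l.shape[1]]=l.repeat(2,0).repeat(2,1)
o[:,400:]=cv2.resize(sd[170:300,330:460],(400,400),interpolation=2);save('c6.png',o);print(x0,y0)
```

```text
{'time': np.float64(22.25), 'position': array([ 0.454, -0.192,  0.41 ]), 'ft_force': array([ 0.176,  0.181, -0.579])}
[321 108]
221 8
```

View pics/c6.png

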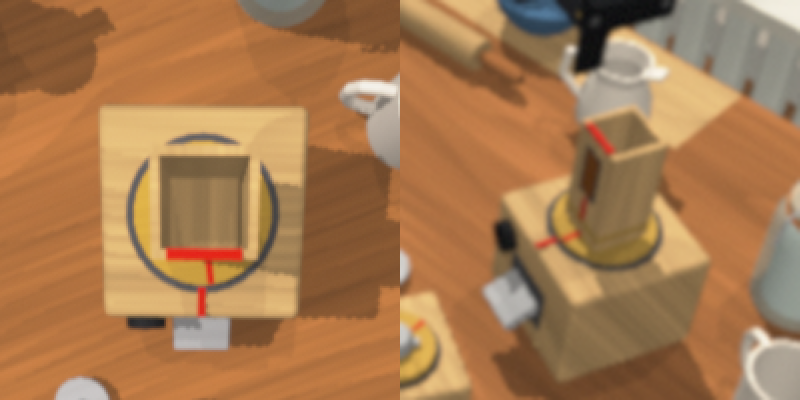

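The hopper is seated with its red rim bar over the mark. In the crop the bar runs (165–243, 254) and the mark is at (202,300); the carrier line lags a few degrees within the key's play. A numeric check of yaw and height follows.

Run:
```python
from h import *
w=np.load('w6.npz');cw=(w['K'],w['R'],w['t']);a=w['a']
m=red(a);ys,xs=np.nonzero(m[120:145,295:350]);P=np.array([onz(cw,(x+295,y+120),.256)[:2] for x,y in zip(xs,ys) if y+120<138],np.float32)
r=cv2.minAreaRect(P*1000);print('bar',r)
v=cv2.fitLine(P,2,0,.01,.01).ravel();print('face normal',(np.degrees(np.arctan2(v[1],v[0]))+90)%180)
rw=blobs(m,(300,140,345,175),4)
for b in rw:print(b[0],b[1],onz(cw,b[0],.13).round(4))
n=np.array([np.cos(np.radians(159)),np.sin(np.radians(159))]);c=np.array(r[0])/1000
print('axis est',(c-n*.0255).round(4))
```

```text
bar ((513.1762084960938, -216.56031799316406), (37.83600616455078, 4.724712371826172), 67.30329132080078)
face normal 157.81476
[325.45454545 144.09090909] 11 [ 0.498  -0.2154  0.13  ]
[321.53125 157.5625 ] 32 [ 0.4814 -0.2028  0.13  ]
axis est [ 0.537  -0.2257]
```

```bash
python3 -c "
from h import *
print(ctrl.close_job())"
```

```text
the job is handed in; nothing more can be done
None
```

The job is handed in: the hopper was stood up and released, then seated on the big mill's carrier and screwed clockwise until its windowed face pointed about 1° from the red mark (final wrist-camera measurement), and let go at about 22 s; no verdict came back.

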